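# Move a row of bottles from the rail to the caddy in order

## Robot

A 7-joint arm with a two-finger parallel gripper is mounted at the origin on the work surface; the furniture and walls round the work are solid. World frame = base frame: x ahead of the robot, y to its left, z up, the work surface at z = 0. Lengths are in m, angles in rad, forces in N, time in s.
With the tool pointing down it reaches from about 0.425 to 0.925 m from the base axis. Payload 6.8 kg.
Tool frame: the origin (TCP) lies between the finger pads; the fingertips stand 11 mm ahead of it and the grasp point (between the pads) lies 8 mm behind it; z points along the fingers, y is the line along which they close (so a half turn about z gives the same grasp; the last joint's range is limited). The gripper opens to 85 mm and grips with 20 to 120 N. Pads are 22 mm wide; open, the fingers measure 114 mm over their backs; the gripper's body (76 mm by 85 mm) begins 54 mm behind the grasp point. The pads swing forward as they close: fully open they stand 13 mm farther back than shut.
Start: joints at [-1.45, 0.477, 0.022, 1.555, -0.011, 1.109, -0.083], TCP at [0.153, 0.657, 0.242] pointing down, gripper open.
Joint ranges: [-2.96, 2.96], [-0.34, 2.1], [-1.41, 1.46], [0.24, 2.44], [-1.37, 4.51], [0.17, 1.92], [-2.96, 2.96]. Speed limits (rad/s): [2.39, 2.39, 3.14, 3.14, 3.14, 3.14, 3.14].

## Interface

Orientations are given as a rotation vector (axis times angle).
In Python, from bench import r gives the robot as it stands.
- The arm moves only by the tool send_rows, never from a script. Its argument "deltas" is a list of rows, each an object of numbers: "dx", "dy", "dz": the shift along the world's x, y, z in mm; "rx", "ry", "rz": the turn, a rotation vector about the world's x, y, z in degrees. A call has 1 to 5 rows; each row is the pose to reach, as a shift and turn from the pose commanded when the call began; what a row does not reach only later rows make up. A row lasts 1/12 s, in which the tool goes at most 41.7 mm and 7.16 degrees, less where a joint would pass 70% of its speed; a pose out of reach is approached as far as the arm can. A call with a gripper value outside its range is refused whole. "jaw" is the finger opening in mm, from 0 to 85.4, set as the call begins (left out, the last holds). The fingers move at their own pace and stop on an object; "newtons" is the grip in N (left out, the last holds). Time passes only in rows, so rows that repeat a pose let the fingers close. It gives the time, the measured TCP pose, the force, the opening and the grip force at its end, in the units of the state.
- r.get_obs(): the state, without advancing time (a new reading comes with each control period).
- r.grab_frame(name): name is "side" or "top"; returns a dict with "frame" (384x512x3 uint8, blue, green, red), "z_map" (384x512 float32, m along the optical axis (not along the pixel's ray), 0 where there is no reading), "vertical_fov" (degrees; the focal length in pixels is half the picture's height over the tangent of half this angle, whatever the lens; pixels are square), "cx", "cy" (the principal point, pixels), "distortion" ([k1, k2, p1, p2, k3] as OpenCV has them; the pictures are not rectified), "xyz" and "orientation" of the camera in the world. Camera axes: x right, y down, z forward; pixel columns grow to the right and rows downward; lengths in m; the calibration is good to about 2 mm. A picture is of the moment at which its call begins.
- r.hand_in(): hands the job in; it is judged then, once.
The state is a dict: "clock": time; "joints": joint angles; "qvel": joint speeds; "tau": joint torques, N m; "tcp_pos": TCP position; "orientation": TCP orientation; "contact_force": force on the tool from outside, world axes, zero at the start; "moment": the same for the moment, N m; "grip_width": finger opening in m; "gripper_force": force on a finger pad.
Only numpy, scipy, OpenCV 4.12 (cv2) and the standard library are available. Lean on these libraries where they do the work, as an engineer would, in place of code of your own. Each camera call takes 0.05 s, during which the arm holds its last target. There are 200 camera calls.

## Task

Four bottles stand in a row in the coloured trays on the dark brown wooden rail. Move them into the pale divided caddy, one to a compartment, keeping their order as counted from the red end: the bottle nearest the rail's red end goes into the compartment nearest the caddy's red end, the second goes next to it, and so on. Tip no bottle over on the way, and leave all four standing upright on the compartment floors.

Things in the scene. Friction and masses are not known exactly. Their poses are not given: they have to be found in the camera images.
- dark_bottle: Small dark brown bottle with a dark green cap, 35 mm across, 115 mm tall, about 0.08 kg; cap 28 mm across from 96 mm up. Loose and round, stands upright at the start in the yellow tray; origin at the centre of its underside, z up along the bottle. Straight body 35 mm wide from 4 to 60 mm up, shoulder narrowing to 23 mm at 96 mm, then the cap: easily held by the body at about 60 mm up.
- milk_bottle: Slim cream-white bottle with a dark green cap, 36 mm across, 161 mm tall, about 0.11 kg. Loose and round, stands upright at the start in the blue tray; origin at the centre of its underside, z up along the bottle. Straight body 36 mm wide from 4 to 90 mm up, then narrowing slowly (35 mm at 98 mm up, 29 mm at 135 mm); cap 28 mm across from 143 mm up: easily held at about 98 mm up.
- green_flask: Dark green bottle with a white cap, 52 mm across, 183 mm tall, about 0.23 kg. Loose and round, stands upright at the start in the white tray; origin at the centre of its underside, z up along the bottle. Body 49 to 52 mm wide up to 97 mm, narrowing to 44 mm at 128 mm and 26 mm at 160 mm; straight-sided cap 31 mm across from 160 to 181 mm up, fixed to the bottle, by which it is easily lifted (at about 172 mm up).
- clear_bottle: Clear, partly filled bottle with a bright green cap, 42 mm across, 159 mm tall, about 0.09 kg. Loose and round, stands upright at the start in the grey tray; origin at the centre of its underside, z up along the bottle. Straight body 42 mm wide from 8 to 88 mm up, narrowing slowly (41 mm at 97 mm up, 29 mm at 147 mm); cap 29 mm across on top: easily held at about 94 mm up.
- tray_yellow: Yellow square plastic drip tray, fixed on the rail: 76 x 76 x 22 mm outside, 70 x 70 mm inside, floor 3 mm thick; origin at the centre of its underside, 14 mm above the table. The dark bottle stands in it at the start.
- tray_blue: Blue square plastic drip tray, fixed on the rail: 76 x 76 x 22 mm outside, 70 x 70 mm inside, floor 3 mm thick; origin at the centre of its underside, 14 mm above the table. The cream-white bottle stands in it at the start.
- tray_white: White square plastic drip tray, fixed on the rail: 76 x 76 x 22 mm outside, 70 x 70 mm inside, floor 3 mm thick; origin at the centre of its underside, 14 mm above the table. The green bottle stands in it at the start.
- tray_grey: Grey square plastic drip tray, fixed on the rail: 76 x 76 x 22 mm outside, 70 x 70 mm inside, floor 3 mm thick; origin at the centre of its underside, 14 mm above the table. The clear bottle stands in it at the start.
- rail: Dark brown wooden rail, 348 x 92 mm, fixed to the table, carrying the four trays in a row 78 mm apart. Origin at its middle on the table; x runs along the row. The red stop is at its -x end, a plain wooden stop at its +x end (both 43 mm high). Tray centres at x = -117, -39, +39, +117 mm; the order of the trays differs from start to start.
- caddy: Pale plywood caddy, 338 x 94 mm, fixed to the table, open on top, four compartments in a row. Origin at its middle on the table; x runs along the row. The red end board is at its +x end, a plain one at its -x end (both 50 mm high). Compartment centres at x = -117, -39, +39, +117 mm, y = 0; each is about 74 mm square inside, floor 12 mm above the table, dividers up to 38 mm and side walls up to 38 mm above the table.
Things that resemble listed ones, but are neither listed nor needed, are in the scene too. What is shaped like the clear_bottle but purple is not meant.

How it is judged:
At the end, for the whole second after the job is handed in: Each bottle stands released, still and upright (0.1 rad) in the caddy compartment with the same number from the caddy's red end as its tray has from the rail's red end: within 24 mm of the compartment's centre along and across the row, underside within 6 mm of the compartment floor (((x of tray_yellow in the frame of rail between -0.147 and -0.087 m and x of dark_bottle in the frame of caddy between 0.093 and 0.141 m) or (x of tray_yellow in the frame of rail between -0.069 and -0.009 m and x of dark_bottle in the frame of caddy between 0.015 and 0.063 m) or (x of tray_yellow in the frame of rail between 0.009 and 0.069 m and x of dark_bottle in the frame of caddy between -0.063 and -0.015 m) or (x of tray_yellow in the frame of rail between 0.087 and 0.147 m and x of dark_bottle in the frame of caddy between -0.141 and -0.093 m)) and y of dark_bottle in the frame of caddy between -0.024 and 0.024 m and z of dark_bottle in the frame of caddy between 0.006 and 0.018 m and angle between each of dark_bottle, milk_bottle, green_flask, clear_bottle's own z axis and vertical below 0.1 rad and linear speed of each of dark_bottle, milk_bottle, green_flask, clear_bottle below 0.02 m/s and ((x of tray_blue in the frame of rail between -0.147 and -0.087 m and x of milk_bottle in the frame of caddy between 0.093 and 0.141 m) or (x of tray_blue in the frame of rail between -0.069 and -0.009 m and x of milk_bottle in the frame of caddy between 0.015 and 0.063 m) or (x of tray_blue in the frame of rail between 0.009 and 0.069 m and x of milk_bottle in the frame of caddy between -0.063 and -0.015 m) or (x of tray_blue in the frame of rail between 0.087 and 0.147 m and x of milk_bottle in the frame of caddy between -0.141 and -0.093 m)) and y of milk_bottle in the frame of caddy between -0.024 and 0.024 m and z of milk_bottle in the frame of caddy between 0.006 and 0.018 m and ((x of tray_white in the frame of rail between -0.147 and -0.087 m and x of green_flask in the frame of caddy between 0.093 and 0.141 m) or (x of tray_white in the frame of rail between -0.069 and -0.009 m and x of green_flask in the frame of caddy between 0.015 and 0.063 m) or (x of tray_white in the frame of rail between 0.009 and 0.069 m and x of green_flask in the frame of caddy between -0.063 and -0.015 m) or (x of tray_white in the frame of rail between 0.087 and 0.147 m and x of green_flask in the frame of caddy between -0.141 and -0.093 m)) and y of green_flask in the frame of caddy between -0.024 and 0.024 m and z of green_flask in the frame of caddy between 0.006 and 0.018 m and ((x of tray_grey in the frame of rail between -0.147 and -0.087 m and x of clear_bottle in the frame of caddy between 0.093 and 0.141 m) or (x of tray_grey in the frame of rail between -0.069 and -0.009 m and x of clear_bottle in the frame of caddy between 0.015 and 0.063 m) or (x of tray_grey in the frame of rail between 0.009 and 0.069 m and x of clear_bottle in the frame of caddy between -0.063 and -0.015 m) or (x of tray_grey in the frame of rail between 0.087 and 0.147 m and x of clear_bottle in the frame of caddy between -0.141 and -0.093 m)) and y of clear_bottle in the frame of caddy between -0.024 and 0.024 m and z of clear_bottle in the frame of caddy between 0.006 and 0.018 m); the robot touches nothing.
It fails at once if the dark bottle is tipped over (more than 0.7 rad from upright) (angle between dark_bottle's own z axis and vertical above 0.7 rad).
It fails at once if the milk bottle is tipped over (more than 0.7 rad from upright) (angle between milk_bottle's own z axis and vertical above 0.7 rad).
It fails at once if the green flask is tipped over (more than 0.7 rad from upright) (angle between green_flask's own z axis and vertical above 0.7 rad).
It fails at once if the clear bottle is tipped over (more than 0.7 rad from upright) (angle between clear_bottle's own z axis and vertical above 0.7 rad).
It also fails if it takes over 120 s, if anything falls off the work surface, if the arm or the gripper's body presses on something with over 40 N, if the wrist force passes 120 N, or if a joint passes its speed limit or range.

## Working session

There is one attempt and no reset: what is moved stays moved. The work goes in short steps, Python scripts to look and compute and a tool call to move; the robot and the scene stay as the last step left them, time stands still between calls to the robot, and variables do not carry over. Pictures are saved under pics/ and viewed, at most 14 in all, crops included, and the job is handed in when it is done.

Besides the shell and the picture viewer there is one more tool, called after "Call:" as a command line: name --argument value ..., lists and objects as JSON in quotes. send_rows: Moves the arm, as the interface text tells. Its arguments: {"type":"object","properties":{"deltas":{"type":"array","items":{"type":"object","properties":{"dx":{"type":"number"},"dy":{"type":"number"},"dz":{"type":"number"},"rx":{"type":"number"},"ry":{"type":"number"},"rz":{"type":"number"}}}},"jaw":{"type":"number"},"newtons":{"type":"number"}},"required":["deltas"]}

```bash
mkdir -p pics
cat > h.py <<'E'
import numpy as np, cv2
from scipy.spatial.transform import Rotation as R
from bench import r
def grab(n):
    f=r.grab_frame(n); h=f["frame"].shape[0]
    fl=h/2/np.tan(np.radians(f["vertical_fov"])/2)
    f["K"]=np.array([[fl,0,f["cx"]],[0,fl,f["cy"]],[0,0,1]]); f["R"]=R.from_rotvec(f["orientation"]).as_matrix() if np.size(f["orientation"])==3 else None
    return f
def rays(f,px):
    u=cv2.undistortPoints(np.array(px,float).reshape(-1,1,2),f["K"],np.array(f["distortion"],float)).reshape(-1,2)
    return np.c_[u,np.ones(len(u))]@f["R"].T
def onplane(f,px,z):
    d=rays(f,px); o=np.array(f["xyz"]); return o+d*((z-o[2])/d[:,2])[:,None]
def cloud(f):
    h,w=f["z_map"].shape; v,u=np.mgrid[:h,:w]
    d=rays(f,np.stack([u,v],-1).reshape(-1,2)).reshape(h,w,3)
    return np.array(f["xyz"])+d*f["z_map"][...,None]
E
python3 - <<'E'
from h import *
for n in("side","top"):
    f=grab(n); cv2.imwrite(f"pics/{n}0.png",f["frame"]); print(n,f["xyz"],f["orientation"],f["vertical_fov"],f["distortion"])
print(r.get_obs())
E
```

```text
side [ 0.1948136  -0.58987309  0.62096934] [-2.16502765  0.58299722 -0.26474359] 53.64712362866413 [-0.10533337  0.          0.          0.          0.        ]
top [0.40892643 0.08295191 1.01834631] [-2.16369726  2.15231192 -0.15528417] 56.54661735010287 [0.02536367 0.         0.         0.         0.        ]
{'clock': 0.1, 'joints': array([-1.45008871,  0.47771276,  0.02233604,  1.55633309, -0.01143685,
        1.10928223, -0.08311291]), 'qvel': array([-3.31890993e-04,  7.17389042e-05,  1.02084964e-03, -2.22961550e-03,
       -6.64746490e-04, -7.06392655e-04,  8.55271811e-04]), 'tau': array([ 3.85312771e-03, -5.97754562e+01,  1.61337130e+00, -2.81948036e+01,
        1.28383131e-02,  5.09466045e-03, -2.27526670e-05]), 'tcp_pos': array([0.15300925, 0.65691604, 0.24143417]), 'orientation': array([-3.58560418e-01, -3.12104858e+00,  2.52521368e-03]), 'contact_force': array([0.01242429, 0.80700719, 0.12453009]), 'moment': array([-0.0248511 ,  0.04098364, -0.02129482]), 'gripper_force': 0.0, 'grip_width': 0.08547614081025673}
```

View pics/top0.png

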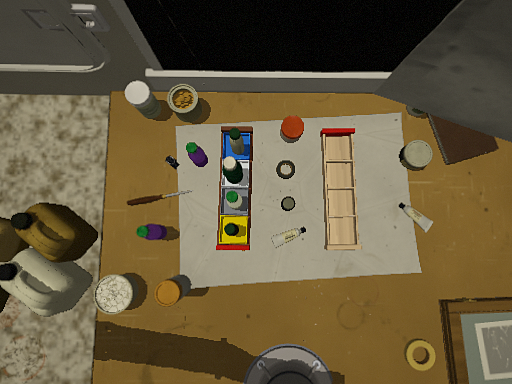

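View pics/side0.png

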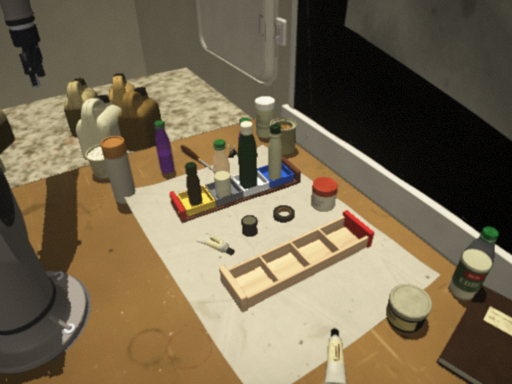

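The top view shows the rail at left, (218-252, 128-248), with its red stop at the bottom (232,247). Going up the image from there, the trays are yellow/dark, grey/clear, white/green and blue/milk. The caddy at right (323-357, 129-248) has its red end at the top (338,131).

Candidates for the clear bottle:
- (233,200) in the grey tray fits: it is clear with a bright green cap.
- (197,155) and (151,232) are purple, so not meant.
- The labelled one at the side view's right (475,265) stands outside the trays.

Next I confirm in a crop and measure.

Run:
```python
from h import *
f=grab("top"); im=f["frame"]
c=cv2.resize(im[115:262,205:370],None,fx=4,fy=4,interpolation=cv2.INTER_CUBIC); cv2.imwrite("pics/crop.png",c)
P=cloud(f)
hsv=cv2.cvtColor(im,cv2.COLOR_BGR2HSV)
red=((hsv[...,0]<8)|(hsv[...,0]>172))&(hsv[...,1]>170)&(hsv[...,2]>70)
n,l,s,ce=cv2.connectedComponentsWithStats(red.astype(np.uint8))
for i in range(1,n):
    if s[i,4]>25: print("red",s[i],ce[i].round(1),np.median(P[l==i],0).round(3))
# high points of bottles
for nm,(u0,u1,v0,v1) in dict(rail=(205,265,120,255)).items():
    sub=P[v0:v1,u0:u1]; z=sub[...,2]
    n,l,s,ce=cv2.connectedComponentsWithStats(((z>.085)&(f["z_map"][v0:v1,u0:u1]>0)).astype(np.uint8))
    for i in range(1,n):
        m=l==i
        if m.sum()<8: continue
        zt=np.percentile(z[m],97); t=m&(z>zt-.008)
        v,u=np.nonzero(t); rect=cv2.minEnclosingCircle(np.c_[u,v].astype(np.float32))
        print("bottle",ce[i].round(0)+[u0,v0],"top z",zt.round(3),"n",t.sum(),(sub[t].min(0)+sub[t].max(0))[:2]/2, np.ptp(sub[t],0).round(3))
# caddy walls: points z 0.025..0.06 in region
for nm,(u0,u1,v0,v1),(a,b) in (("caddy",(312,366,122,258),(.028,.06)),):
    sub=P[v0:v1,u0:u1]; z=sub[...,2]; m=(z>a)&(z<b)
    q=sub[m][:,:2].astype(np.float32); print(nm,len(q),cv2.minAreaRect(q*1000))
sub=P[120:255,205:265]
q=sub[(sub[...,2]>.028)&(sub[...,2]<.05)][:,:2].astype(np.float32); print("rail",cv2.minAreaRect(q*1000))
```

```text
red [321 128  34   6 165] [337.8 130.3] [ 0.705 -0.14   0.05 ]
red [216 244  33   6 165] [232. 247.] [0.38  0.151 0.043]
bottle [235. 138.] top z 0.181 n 96 [0.65886298 0.14118055] [0.027 0.025 0.01 ]
bottle [231. 168.] top z 0.202 n 130 [0.58078113 0.15022688] [0.029 0.028 0.008]
bottle [233. 199.] top z 0.177 n 106 [0.5049088 0.1450982] [0.027 0.026 0.008]
bottle [230. 229.] top z 0.135 n 95 [0.42905451 0.1531906 ] [0.025 0.025 0.01 ]
caddy 1216 ((543.6390380859375, -145.3841552734375), (336.85137939453125, 92.97379302978516), 1.4003933668136597)
rail ((546.0033569335938, 167.67922973632812), (130.2806854248047, 346.6262512207031), 89.04759979248047)
```

View pics/crop.png

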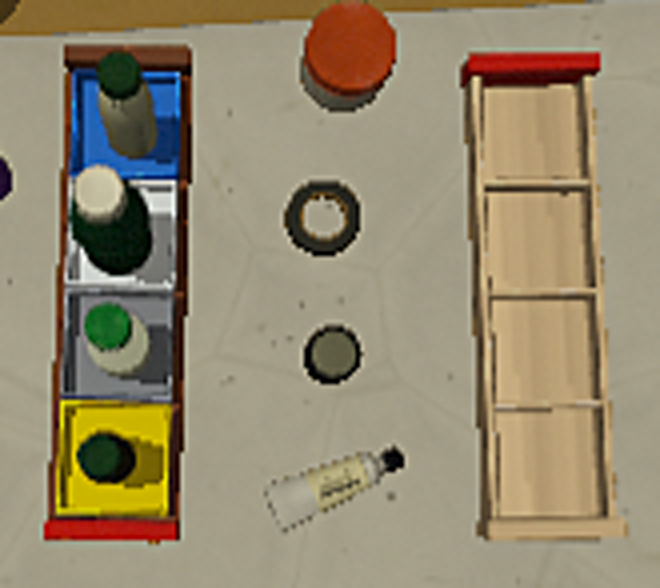

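The crop confirms the clear bottle in the grey tray, with the bright green cap at about (108,327). The other trays are dark/yellow (105,457), green/white (100,195) and milk/blue (120,75). The caddy's red end is at the top (530,67). So the targets from the red (far) end are dark, clear, green, milk. I start by moving towards the green flask.

Call:
send_rows --deltas '[{"dx":15,"dy":-15,"dz":20,"rz":4},{"dx":35,"dy":-40,"dz":40,"rz":8},{"dx":60,"dy":-68,"dz":50,"rz":13},{"dx":85,"dy":-98,"dz":50,"rz":13},{"dx":108,"dy":-127,"dz":50,"rz":13}]' --jaw 60 --newtons 30

```text
$.deltas[0]: bad value
```

Call:
send_rows --deltas '[{"dx":15,"dy":-15,"dz":20,"rx":0,"ry":0,"rz":4},{"dx":35,"dy":-40,"dz":40,"rx":0,"ry":0,"rz":8},{"dx":60,"dy":-68,"dz":50,"rx":0,"ry":0,"rz":13},{"dx":85,"dy":-98,"dz":50,"rx":0,"ry":0,"rz":13},{"dx":108,"dy":-127,"dz":50,"rx":0,"ry":0,"rz":13}]' --jaw 60 --newtons 30

```text
clock: 0.57
tcp_pos: [0.2625, 0.5291, 0.293]
orientation: [0.003, 3.141, 0.002]
contact_force: [0.8, -0.2, -0.8]
grip_width: 0.0598
gripper_force: 0.0
```

Call:
send_rows --deltas '[{"dx":25,"dy":-30,"dz":0,"rx":0,"ry":0,"rz":0},{"dx":50,"dy":-60,"dz":0,"rx":0,"ry":0,"rz":0},{"dx":75,"dy":-90,"dz":0,"rx":0,"ry":0,"rz":0},{"dx":100,"dy":-120,"dz":0,"rx":0,"ry":0,"rz":0},{"dx":125,"dy":-150,"dz":0,"rx":0,"ry":0,"rz":0}]'

```text
clock: 0.98
tcp_pos: [0.3869, 0.3786, 0.2923]
orientation: [-0.003, -3.141, 0.0]
contact_force: [0.5, 0.4, -0.7]
grip_width: 0.0601
gripper_force: 0.0
```

Call:
send_rows --deltas '[{"dx":25,"dy":-30,"dz":0,"rx":0,"ry":0,"rz":0},{"dx":50,"dy":-60,"dz":0,"rx":0,"ry":0,"rz":0},{"dx":75,"dy":-90,"dz":0,"rx":0,"ry":0,"rz":0},{"dx":100,"dy":-120,"dz":0,"rx":0,"ry":0,"rz":0},{"dx":125,"dy":-150,"dz":0,"rx":0,"ry":0,"rz":0}]'

```text
clock: 1.4
tcp_pos: [0.5118, 0.2287, 0.2923]
orientation: [-0.003, -3.141, -0.0]
contact_force: [0.1, 1.1, -0.5]
grip_width: 0.06
gripper_force: 0.0
```

Call:
send_rows --deltas '[{"dx":25,"dy":-30,"dz":0,"rx":0,"ry":0,"rz":0},{"dx":50,"dy":-60,"dz":0,"rx":0,"ry":0,"rz":0},{"dx":68,"dy":-79,"dz":0,"rx":0,"ry":0,"rz":0},{"dx":68,"dy":-79,"dz":0,"rx":0,"ry":0,"rz":0}]'

```text
clock: 1.73
tcp_pos: [0.5824, 0.1445, 0.2922]
orientation: [0.018, 3.14, -0.005]
contact_force: [0.1, -0.3, -0.0]
grip_width: 0.0602
gripper_force: 0.0
```

Call:
send_rows --deltas '[{"dx":0,"dy":0,"dz":-20,"rx":0,"ry":0,"rz":0},{"dx":0,"dy":0,"dz":-40,"rx":0,"ry":0,"rz":0},{"dx":0,"dy":0,"dz":-50,"rx":0,"ry":0,"rz":0},{"dx":0,"dy":0,"dz":-50,"rx":0,"ry":0,"rz":0}]'

```text
clock: 2.07
tcp_pos: [0.5772, 0.1515, 0.2396]
orientation: [-0.002, -3.137, 0.003]
contact_force: [-0.9, 0.5, 0.0]
grip_width: 0.0598
gripper_force: 0.0
```

Run:
```python
from h import *
o=r.get_obs(); print(o["tcp_pos"],o["joints"].round(2))
f=grab("side"); cv2.imwrite("pics/s1.png",cv2.resize(f["frame"][60:230,140:330],None,fx=3,fy=3))
```

```text
[0.57715344 0.15148798 0.23959644] [-0.58  0.36  0.28  1.76 -0.11  1.04  1.31]
```

View pics/s1.png

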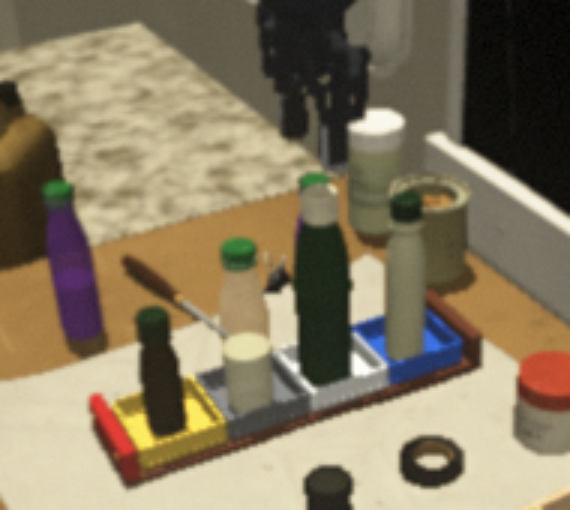

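The fingers hang just above the white cap (318,200) and straddle it. I descend and grip.

Call:
send_rows --deltas '[{"dx":2,"dy":-1,"dz":-15,"rx":0,"ry":0,"rz":0},{"dx":3,"dy":-1,"dz":-30,"rx":0,"ry":0,"rz":0},{"dx":3,"dy":-1,"dz":-45,"rx":0,"ry":0,"rz":0},{"dx":3,"dy":-1,"dz":-58,"rx":0,"ry":0,"rz":0},{"dx":3,"dy":-1,"dz":-58,"rx":0,"ry":0,"rz":0}]'

```text
clock: 2.53
tcp_pos: [0.5811, 0.1507, 0.1831]
orientation: [-0.002, -3.139, 0.001]
contact_force: [-0.1, -0.6, -0.5]
grip_width: 0.0602
gripper_force: 0.0
```

Call:
send_rows --deltas '[{"dx":0,"dy":0,"dz":0,"rx":0,"ry":0,"rz":0},{"dx":0,"dy":0,"dz":0,"rx":0,"ry":0,"rz":0},{"dx":0,"dy":0,"dz":0,"rx":0,"ry":0,"rz":0},{"dx":0,"dy":0,"dz":0,"rx":0,"ry":0,"rz":0},{"dx":0,"dy":0,"dz":0,"rx":0,"ry":0,"rz":0}]' --jaw 20 --newtons 40

```text
clock: 2.95
tcp_pos: [0.5832, 0.1507, 0.1861]
orientation: [0.003, 3.139, 0.002]
contact_force: [-1.6, 0.2, 5.4]
grip_width: 0.029
gripper_force: 40.6
```

Call:
send_rows --deltas '[{"dx":0,"dy":0,"dz":8,"rx":0,"ry":0,"rz":0},{"dx":0,"dy":0,"dz":25,"rx":0,"ry":0,"rz":0},{"dx":0,"dy":0,"dz":48,"rx":0,"ry":0,"rz":0},{"dx":0,"dy":0,"dz":70,"rx":0,"ry":0,"rz":0},{"dx":0,"dy":0,"dz":85,"rx":0,"ry":0,"rz":0}]'

```text
clock: 3.37
tcp_pos: [0.5823, 0.1504, 0.2716]
orientation: [0.003, 3.14, 0.001]
contact_force: [1.5, 0.6, -2.6]
grip_width: 0.0295
gripper_force: 40.0
```

Call:
send_rows --deltas '[{"dx":0,"dy":-8,"dz":0,"rx":0,"ry":0,"rz":0},{"dx":-3,"dy":-22,"dz":0,"rx":0,"ry":0,"rz":0},{"dx":-8,"dy":-40,"dz":0,"rx":0,"ry":0,"rz":0},{"dx":-16,"dy":-62,"dz":0,"rx":0,"ry":0,"rz":0},{"dx":-24,"dy":-85,"dz":0,"rx":0,"ry":0,"rz":0}]'

```text
clock: 3.78
tcp_pos: [0.5562, 0.0631, 0.2673]
orientation: [-0.003, -3.138, 0.002]
contact_force: [-0.2, 0.0, -3.2]
grip_width: 0.0291
gripper_force: 40.0
```

Call:
send_rows --deltas '[{"dx":-7,"dy":-24,"dz":0,"rx":0,"ry":0,"rz":0},{"dx":-14,"dy":-48,"dz":0,"rx":0,"ry":0,"rz":0},{"dx":-21,"dy":-72,"dz":0,"rx":0,"ry":0,"rz":0},{"dx":-28,"dy":-96,"dz":0,"rx":0,"ry":0,"rz":0},{"dx":-35,"dy":-120,"dz":0,"rx":0,"ry":0,"rz":0}]'

```text
clock: 4.2
tcp_pos: [0.5206, -0.0573, 0.2676]
orientation: [-0.005, -3.138, 0.001]
contact_force: [0.8, 0.2, -2.3]
grip_width: 0.0294
gripper_force: 40.0
```

Call:
send_rows --deltas '[{"dx":-4,"dy":-24,"dz":0,"rx":0,"ry":0,"rz":0},{"dx":-8,"dy":-48,"dz":0,"rx":0,"ry":0,"rz":0},{"dx":-12,"dy":-68,"dz":0,"rx":0,"ry":0,"rz":0},{"dx":-15,"dy":-82,"dz":0,"rx":0,"ry":0,"rz":0},{"dx":-16,"dy":-89,"dz":0,"rx":0,"ry":0,"rz":0}]'

```text
clock: 4.62
tcp_pos: [0.5042, -0.1472, 0.2678]
orientation: [-0.011, -3.138, 0.001]
contact_force: [-1.7, 0.2, -1.9]
grip_width: 0.029
gripper_force: 40.0
```

Call:
send_rows --deltas '[{"dx":0,"dy":0,"dz":0,"rx":0,"ry":0,"rz":0},{"dx":0,"dy":0,"dz":-10,"rx":0,"ry":0,"rz":0},{"dx":0,"dy":0,"dz":-25,"rx":0,"ry":0,"rz":0},{"dx":0,"dy":0,"dz":-38,"rx":0,"ry":0,"rz":0},{"dx":0,"dy":0,"dz":-45,"rx":0,"ry":0,"rz":0}]'

```text
clock: 5.03
tcp_pos: [0.5061, -0.1417, 0.2218]
orientation: [0.001, -3.138, -0.001]
contact_force: [-1.0, -0.1, -1.8]
grip_width: 0.0294
gripper_force: 40.0
```

Run:
```python
from h import *
o=r.get_obs(); print(o["tcp_pos"],o["joints"].round(2))
f=grab("side"); cv2.imwrite("pics/s2.png",f["frame"])
```

```text
[ 0.50612539 -0.14167419  0.22176743] [-0.2   0.27  0.42  1.95 -0.13  0.95  1.86]
```

View pics/s2.png

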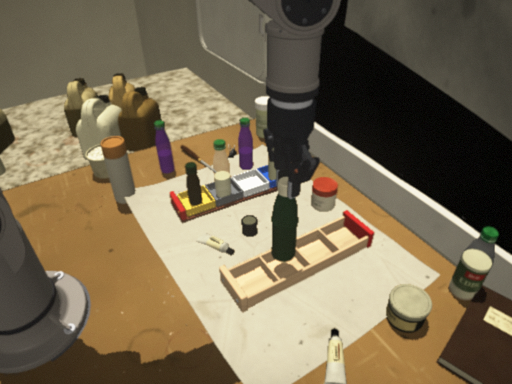

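The flask hangs upright (285,225) over the second compartment from the near end, which is the third from red. I lower it.

Call:
send_rows --deltas '[{"dx":-1,"dy":-3,"dz":-12,"rx":0,"ry":0,"rz":0},{"dx":-1,"dy":-4,"dz":-24,"rx":0,"ry":0,"rz":0},{"dx":-1,"dy":-4,"dz":-33,"rx":0,"ry":0,"rz":0},{"dx":-1,"dy":-4,"dz":-38,"rx":0,"ry":0,"rz":0},{"dx":-1,"dy":-4,"dz":-40,"rx":0,"ry":0,"rz":0}]'

```text
clock: 5.5
tcp_pos: [0.5058, -0.1469, 0.1835]
orientation: [-0.002, -3.14, -0.001]
contact_force: [-0.0, 1.0, -2.6]
grip_width: 0.029
gripper_force: 40.0
```

Call:
send_rows --deltas '[{"dx":0,"dy":0,"dz":0,"rx":0,"ry":0,"rz":0},{"dx":0,"dy":0,"dz":-1,"rx":0,"ry":0,"rz":0},{"dx":0,"dy":0,"dz":-2,"rx":0,"ry":0,"rz":0},{"dx":0,"dy":0,"dz":-2,"rx":0,"ry":0,"rz":0}]'

```text
clock: 5.83
tcp_pos: [0.5063, -0.1476, 0.1826]
orientation: [0.003, 3.141, 0.0]
contact_force: [0.5, -0.9, -2.2]
grip_width: 0.0293
gripper_force: 40.0
```

Still carrying its weight, so I go lower slowly.

Call:
send_rows --deltas '[{"dx":0,"dy":0,"dz":-1,"rx":0,"ry":0,"rz":0},{"dx":0,"dy":0,"dz":-2,"rx":0,"ry":0,"rz":0},{"dx":0,"dy":0,"dz":-2,"rx":0,"ry":0,"rz":0},{"dx":0,"dy":0,"dz":-2,"rx":0,"ry":0,"rz":0}]'

```text
clock: 6.17
tcp_pos: [0.5068, -0.1478, 0.1811]
orientation: [0.003, 3.14, -0.0]
contact_force: [-0.4, 0.6, 5.9]
grip_width: 0.0295
gripper_force: 40.9
```

Call:
send_rows --deltas '[{"dx":0,"dy":0,"dz":-1,"rx":0,"ry":0,"rz":0},{"dx":0,"dy":0,"dz":-2,"rx":0,"ry":0,"rz":0},{"dx":0,"dy":0,"dz":-2,"rx":0,"ry":0,"rz":0},{"dx":0,"dy":0,"dz":-2,"rx":0,"ry":0,"rz":0}]'

```text
clock: 6.5
tcp_pos: [0.5083, -0.1481, 0.1812]
orientation: [0.003, 3.136, 0.0]
contact_force: [-2.6, 0.7, 21.0]
grip_width: 0.0293
gripper_force: 42.5
```

On the floor. I raise 2 mm to relieve the load and open.

Call:
send_rows --deltas '[{"dx":0,"dy":0,"dz":2,"rx":0,"ry":0,"rz":0},{"dx":0,"dy":0,"dz":2,"rx":0,"ry":0,"rz":0}]'

```text
clock: 6.67
tcp_pos: [0.5066, -0.1478, 0.1811]
orientation: [0.003, 3.14, -0.0]
contact_force: [-1.7, 0.5, 8.6]
grip_width: 0.0293
gripper_force: 41.2
```

Call:
send_rows --deltas '[{"dx":0,"dy":0,"dz":0,"rx":0,"ry":0,"rz":0},{"dx":0,"dy":0,"dz":0,"rx":0,"ry":0,"rz":0},{"dx":0,"dy":0,"dz":0,"rx":0,"ry":0,"rz":0},{"dx":0,"dy":0,"dz":0,"rx":0,"ry":0,"rz":0}]' --jaw 60

```text
clock: 7.0
tcp_pos: [0.5059, -0.1475, 0.1799]
orientation: [-0.003, -3.141, -0.0]
contact_force: [0.0, 0.1, 0.8]
grip_width: 0.0605
gripper_force: 0.0
```

Call:
send_rows --deltas '[{"dx":0,"dy":0,"dz":15,"rx":0,"ry":0,"rz":0},{"dx":0,"dy":0,"dz":35,"rx":0,"ry":0,"rz":0},{"dx":0,"dy":0,"dz":60,"rx":0,"ry":0,"rz":0},{"dx":0,"dy":0,"dz":80,"rx":0,"ry":0,"rz":0},{"dx":5,"dy":10,"dz":90,"rx":0,"ry":0,"rz":0}]'

```text
clock: 7.42
tcp_pos: [0.5111, -0.14, 0.2728]
orientation: [0.009, 3.139, -0.002]
contact_force: [0.4, -0.8, 0.9]
grip_width: 0.0598
gripper_force: 0.0
```

Run:
```python
from h import *
o=r.get_obs(); print(o["tcp_pos"])
f=grab("side"); cv2.imwrite("pics/s3.png",cv2.resize(f["frame"][100:310,140:400],None,fx=2.5,fy=2.5))
```

```text
[ 0.51112961 -0.13998661  0.27277185]
```

View pics/s3.png

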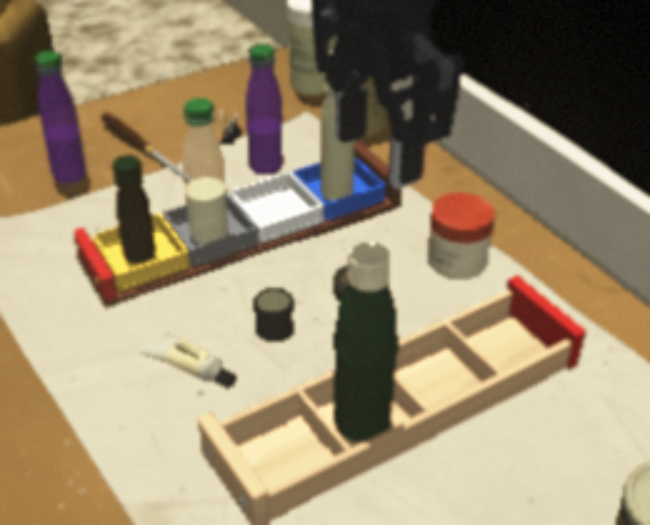

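The flask stands upright in its compartment (365,380). Next is the milk bottle.

Call:
send_rows --deltas '[{"dx":12,"dy":22,"dz":0,"rx":0,"ry":0,"rz":0},{"dx":29,"dy":55,"dz":0,"rx":0,"ry":0,"rz":0},{"dx":46,"dy":88,"dz":0,"rx":0,"ry":0,"rz":0},{"dx":63,"dy":121,"dz":0,"rx":0,"ry":0,"rz":0},{"dx":80,"dy":154,"dz":0,"rx":0,"ry":0,"rz":0}]' --jaw 65

```text
clock: 7.88
tcp_pos: [0.5912, 0.018, 0.2694]
orientation: [-0.003, -3.14, -0.0]
contact_force: [1.1, -1.0, 0.3]
grip_width: 0.0652
gripper_force: 0.0
```

Call:
send_rows --deltas '[{"dx":18,"dy":34,"dz":0,"rx":0,"ry":0,"rz":0},{"dx":36,"dy":68,"dz":0,"rx":0,"ry":0,"rz":0},{"dx":53,"dy":100,"dz":0,"rx":0,"ry":0,"rz":0},{"dx":64,"dy":117,"dz":0,"rx":0,"ry":0,"rz":0},{"dx":68,"dy":125,"dz":0,"rx":0,"ry":0,"rz":0}]'

```text
clock: 8.3
tcp_pos: [0.6595, 0.1461, 0.2683]
orientation: [0.006, -3.14, -0.001]
contact_force: [-0.7, -0.0, -0.8]
grip_width: 0.0649
gripper_force: 0.0
```

Call:
send_rows --deltas '[{"dx":0,"dy":0,"dz":-10,"rx":0,"ry":0,"rz":0},{"dx":0,"dy":0,"dz":-30,"rx":0,"ry":0,"rz":0},{"dx":0,"dy":0,"dz":-50,"rx":0,"ry":0,"rz":0},{"dx":0,"dy":0,"dz":-65,"rx":0,"ry":0,"rz":0},{"dx":0,"dy":0,"dz":-65,"rx":0,"ry":0,"rz":0}]'

```text
clock: 8.72
tcp_pos: [0.656, 0.1383, 0.2007]
orientation: [-0.007, -3.134, 0.005]
contact_force: [-0.7, -0.5, -0.1]
grip_width: 0.0649
gripper_force: 0.0
```

Call:
send_rows --deltas '[{"dx":1,"dy":0,"dz":-18,"rx":0,"ry":0,"rz":0},{"dx":1,"dy":0,"dz":-38,"rx":0,"ry":0,"rz":0},{"dx":1,"dy":0,"dz":-58,"rx":0,"ry":0,"rz":0},{"dx":1,"dy":0,"dz":-74,"rx":0,"ry":0,"rz":0},{"dx":1,"dy":0,"dz":-82,"rx":0,"ry":0,"rz":0}]'

```text
clock: 9.13
tcp_pos: [0.6588, 0.1394, 0.1216]
orientation: [-0.006, -3.139, 0.002]
contact_force: [-0.3, -0.1, 0.1]
grip_width: 0.0649
gripper_force: 0.0
```

Call:
send_rows --deltas '[{"dx":0,"dy":0,"dz":0,"rx":0,"ry":0,"rz":0},{"dx":0,"dy":0,"dz":0,"rx":0,"ry":0,"rz":0},{"dx":0,"dy":0,"dz":0,"rx":0,"ry":0,"rz":0},{"dx":0,"dy":0,"dz":0,"rx":0,"ry":0,"rz":0},{"dx":0,"dy":0,"dz":0,"rx":0,"ry":0,"rz":0}]' --jaw 22 --newtons 30

```text
clock: 9.55
tcp_pos: [0.661, 0.1414, 0.1248]
orientation: [0.003, 3.139, 0.001]
contact_force: [-0.3, -0.6, 3.4]
grip_width: 0.0315
gripper_force: 30.1
```

Call:
send_rows --deltas '[{"dx":0,"dy":0,"dz":8,"rx":0,"ry":0,"rz":0},{"dx":0,"dy":0,"dz":25,"rx":0,"ry":0,"rz":0},{"dx":0,"dy":0,"dz":48,"rx":0,"ry":0,"rz":0},{"dx":0,"dy":0,"dz":72,"rx":0,"ry":0,"rz":0},{"dx":0,"dy":0,"dz":90,"rx":0,"ry":0,"rz":0}]'

```text
clock: 9.97
tcp_pos: [0.6605, 0.1415, 0.2159]
orientation: [0.003, 3.14, 0.001]
contact_force: [0.9, 0.6, -0.7]
grip_width: 0.0318
gripper_force: 30.0
```

Call:
send_rows --deltas '[{"dx":-6,"dy":-7,"dz":0,"rx":0,"ry":0,"rz":0},{"dx":-22,"dy":-24,"dz":0,"rx":0,"ry":0,"rz":0},{"dx":-42,"dy":-46,"dz":0,"rx":0,"ry":0,"rz":0},{"dx":-64,"dy":-70,"dz":0,"rx":0,"ry":0,"rz":0},{"dx":-86,"dy":-94,"dz":0,"rx":0,"ry":0,"rz":0}]'

```text
clock: 10.38
tcp_pos: [0.572, 0.0462, 0.2125]
orientation: [-0.002, -3.14, 0.001]
contact_force: [0.4, -0.7, -1.1]
grip_width: 0.0318
gripper_force: 30.0
```

Call:
send_rows --deltas '[{"dx":-22,"dy":-24,"dz":0,"rx":0,"ry":0,"rz":0},{"dx":-44,"dy":-48,"dz":0,"rx":0,"ry":0,"rz":0},{"dx":-66,"dy":-72,"dz":0,"rx":0,"ry":0,"rz":0},{"dx":-88,"dy":-96,"dz":0,"rx":0,"ry":0,"rz":0},{"dx":-107,"dy":-117,"dz":0,"rx":0,"ry":0,"rz":0}]'

```text
clock: 10.8
tcp_pos: [0.4642, -0.0713, 0.2127]
orientation: [-0.005, -3.14, -0.0]
contact_force: [0.1, -1.2, -1.2]
grip_width: 0.0317
gripper_force: 30.0
```

Call:
send_rows --deltas '[{"dx":-18,"dy":-20,"dz":0,"rx":0,"ry":0,"rz":0},{"dx":-28,"dy":-42,"dz":0,"rx":0,"ry":0,"rz":0},{"dx":-36,"dy":-62,"dz":0,"rx":0,"ry":0,"rz":0},{"dx":-40,"dy":-76,"dz":0,"rx":0,"ry":0,"rz":0},{"dx":-41,"dy":-78,"dz":0,"rx":0,"ry":0,"rz":0}]'

```text
clock: 11.22
tcp_pos: [0.4239, -0.1503, 0.213]
orientation: [-0.01, -3.141, 0.0]
contact_force: [0.4, -0.1, -1.0]
grip_width: 0.0317
gripper_force: 30.0
```

Call:
send_rows --deltas '[{"dx":0,"dy":0,"dz":0,"rx":0,"ry":0,"rz":0},{"dx":0,"dy":0,"dz":0,"rx":0,"ry":0,"rz":0},{"dx":0,"dy":0,"dz":0,"rx":0,"ry":0,"rz":0}]'

```text
clock: 11.47
tcp_pos: [0.4263, -0.1464, 0.2131]
orientation: [-0.0, -3.141, -0.001]
contact_force: [0.2, -0.7, -1.3]
grip_width: 0.0316
gripper_force: 30.0
```

Call:
send_rows --deltas '[{"dx":0,"dy":-1,"dz":-12,"rx":0,"ry":0,"rz":0},{"dx":0,"dy":-1,"dz":-35,"rx":0,"ry":0,"rz":0},{"dx":0,"dy":-1,"dz":-60,"rx":0,"ry":0,"rz":0},{"dx":0,"dy":-1,"dz":-80,"rx":0,"ry":0,"rz":0},{"dx":0,"dy":-1,"dz":-90,"rx":0,"ry":0,"rz":0}]'

```text
clock: 11.88
tcp_pos: [0.4252, -0.1471, 0.1211]
orientation: [0.0, -3.138, -0.001]
contact_force: [-0.5, -0.4, -0.8]
grip_width: 0.032
gripper_force: 30.0
```

Call:
send_rows --deltas '[{"dx":0,"dy":0,"dz":0,"rx":0,"ry":0,"rz":0},{"dx":0,"dy":0,"dz":-1,"rx":0,"ry":0,"rz":0},{"dx":0,"dy":0,"dz":-2,"rx":0,"ry":0,"rz":0},{"dx":0,"dy":0,"dz":-2,"rx":0,"ry":0,"rz":0}]'

```text
clock: 12.22
tcp_pos: [0.427, -0.1486, 0.1222]
orientation: [0.003, 3.14, -0.0]
contact_force: [0.1, -0.9, -1.3]
grip_width: 0.032
gripper_force: 30.0
```

Call:
send_rows --deltas '[{"dx":0,"dy":0,"dz":-1,"rx":0,"ry":0,"rz":0},{"dx":0,"dy":0,"dz":-2,"rx":0,"ry":0,"rz":0},{"dx":0,"dy":0,"dz":-2,"rx":0,"ry":0,"rz":0}]'

```text
clock: 12.47
tcp_pos: [0.4265, -0.1486, 0.1197]
orientation: [0.003, 3.14, 0.0]
contact_force: [0.5, 0.7, 1.2]
grip_width: 0.0318
gripper_force: 30.2
```

Call:
send_rows --deltas '[{"dx":0,"dy":0,"dz":-1,"rx":0,"ry":0,"rz":0},{"dx":0,"dy":0,"dz":-1,"rx":0,"ry":0,"rz":0}]'

```text
clock: 12.63
tcp_pos: [0.4277, -0.1488, 0.1197]
orientation: [0.003, 3.139, 0.0]
contact_force: [-1.5, 1.9, 11.7]
grip_width: 0.0321
gripper_force: 31.5
```

Call:
send_rows --deltas '[{"dx":0,"dy":0,"dz":0,"rx":0,"ry":0,"rz":0},{"dx":0,"dy":0,"dz":0,"rx":0,"ry":0,"rz":0},{"dx":0,"dy":0,"dz":0,"rx":0,"ry":0,"rz":0},{"dx":0,"dy":0,"dz":0,"rx":0,"ry":0,"rz":0}]' --jaw 65

```text
clock: 12.97
tcp_pos: [0.426, -0.1486, 0.1182]
orientation: [-0.003, -3.141, -0.0]
contact_force: [-0.7, 0.1, -1.0]
grip_width: 0.0655
gripper_force: 0.0
```

Call:
send_rows --deltas '[{"dx":0,"dy":0,"dz":12,"rx":0,"ry":0,"rz":0},{"dx":0,"dy":0,"dz":35,"rx":0,"ry":0,"rz":0},{"dx":0,"dy":0,"dz":68,"rx":0,"ry":0,"rz":0},{"dx":0,"dy":0,"dz":100,"rx":0,"ry":0,"rz":0},{"dx":0,"dy":0,"dz":125,"rx":0,"ry":0,"rz":0}]'

```text
clock: 13.38
tcp_pos: [0.4262, -0.1489, 0.2453]
orientation: [0.004, 3.141, -0.001]
contact_force: [0.6, 0.6, -0.8]
grip_width: 0.0651
gripper_force: 0.0
```

Call:
send_rows --deltas '[{"dx":6,"dy":20,"dz":0,"rx":0,"ry":0,"rz":0},{"dx":16,"dy":54,"dz":0,"rx":0,"ry":0,"rz":0},{"dx":26,"dy":90,"dz":0,"rx":0,"ry":0,"rz":0},{"dx":36,"dy":126,"dz":0,"rx":0,"ry":0,"rz":0},{"dx":46,"dy":162,"dz":0,"rx":0,"ry":0,"rz":0}]'

```text
clock: 13.8
tcp_pos: [0.4721, 0.015, 0.2434]
orientation: [0.004, 3.141, 0.0]
contact_force: [0.9, -0.0, -0.1]
grip_width: 0.065
gripper_force: 0.0
```

Call:
send_rows --deltas '[{"dx":10,"dy":36,"dz":0,"rx":0,"ry":0,"rz":0},{"dx":19,"dy":70,"dz":0,"rx":0,"ry":0,"rz":0},{"dx":27,"dy":103,"dz":0,"rx":0,"ry":0,"rz":0},{"dx":32,"dy":126,"dz":0,"rx":0,"ry":0,"rz":0},{"dx":33,"dy":132,"dz":0,"rx":0,"ry":0,"rz":0}]'

```text
clock: 14.22
tcp_pos: [0.5052, 0.1506, 0.2429]
orientation: [0.007, -3.141, -0.002]
contact_force: [0.8, 0.4, -0.4]
grip_width: 0.0648
gripper_force: 0.0
```

Call:
send_rows --deltas '[{"dx":0,"dy":0,"dz":0,"rx":0,"ry":0,"rz":0},{"dx":0,"dy":0,"dz":-10,"rx":0,"ry":0,"rz":0},{"dx":0,"dy":0,"dz":-28,"rx":0,"ry":0,"rz":0},{"dx":0,"dy":0,"dz":-42,"rx":0,"ry":0,"rz":0},{"dx":0,"dy":0,"dz":-42,"rx":0,"ry":0,"rz":0}]'

```text
clock: 14.63
tcp_pos: [0.5029, 0.1425, 0.1982]
orientation: [-0.007, -3.136, 0.005]
contact_force: [-1.1, -0.7, 0.2]
grip_width: 0.065
gripper_force: 0.0
```

Run:
```python
from h import *
o=r.get_obs(); print(o["tcp_pos"])
f=grab("side"); cv2.imwrite("pics/s4.png",cv2.resize(f["frame"][90:310,140:400],None,fx=2.5,fy=2.5))
```

```text
[0.50291648 0.14247236 0.19819025]
```

View pics/s4.png

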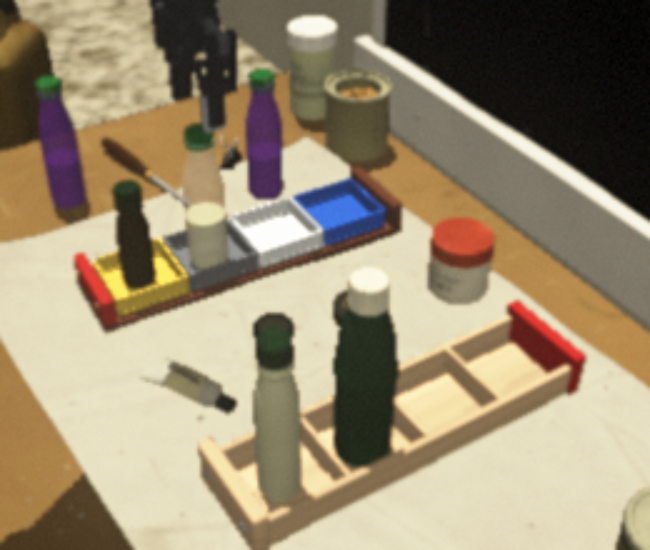

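Milk (277,420) and the flask stand upright in the caddy, and the gripper is over the clear bottle's cap (200,135). I descend and grip.

Call:
send_rows --deltas '[{"dx":0,"dy":1,"dz":-18,"rx":0,"ry":0,"rz":0},{"dx":0,"dy":1,"dz":-38,"rx":0,"ry":0,"rz":0},{"dx":0,"dy":1,"dz":-58,"rx":0,"ry":0,"rz":0},{"dx":0,"dy":1,"dz":-74,"rx":0,"ry":0,"rz":0},{"dx":0,"dy":1,"dz":-82,"rx":0,"ry":0,"rz":0}]'

```text
clock: 15.1
tcp_pos: [0.5046, 0.1451, 0.1183]
orientation: [-0.005, -3.14, 0.002]
contact_force: [-0.5, 0.4, -0.7]
grip_width: 0.0652
gripper_force: 0.0
```

Call:
send_rows --deltas '[{"dx":0,"dy":0,"dz":0,"rx":0,"ry":0,"rz":0},{"dx":0,"dy":0,"dz":0,"rx":0,"ry":0,"rz":0},{"dx":0,"dy":0,"dz":0,"rx":0,"ry":0,"rz":0},{"dx":0,"dy":0,"dz":0,"rx":0,"ry":0,"rz":0},{"dx":0,"dy":0,"dz":0,"rx":0,"ry":0,"rz":0}]' --jaw 25 --newtons 30

```text
clock: 15.52
tcp_pos: [0.5058, 0.1466, 0.1204]
orientation: [0.003, 3.14, 0.001]
contact_force: [-0.2, -0.7, 4.1]
grip_width: 0.0378
gripper_force: 30.4
```

Call:
send_rows --deltas '[{"dx":0,"dy":0,"dz":4,"rx":0,"ry":0,"rz":0},{"dx":0,"dy":0,"dz":15,"rx":0,"ry":0,"rz":0},{"dx":0,"dy":0,"dz":20,"rx":0,"ry":0,"rz":0},{"dx":0,"dy":0,"dz":20,"rx":0,"ry":0,"rz":0}]'

```text
clock: 15.85
tcp_pos: [0.5062, 0.1468, 0.1412]
orientation: [0.003, 3.139, 0.002]
contact_force: [-0.8, 0.3, -0.3]
grip_width: 0.0377
gripper_force: 30.1
```

Call:
send_rows --deltas '[{"dx":0,"dy":0,"dz":12,"rx":0,"ry":0,"rz":0},{"dx":0,"dy":0,"dz":32,"rx":0,"ry":0,"rz":0},{"dx":0,"dy":0,"dz":54,"rx":0,"ry":0,"rz":0},{"dx":0,"dy":0,"dz":70,"rx":0,"ry":0,"rz":0}]'

```text
clock: 16.18
tcp_pos: [0.5054, 0.1465, 0.2109]
orientation: [0.003, 3.141, 0.001]
contact_force: [0.6, 0.3, 0.2]
grip_width: 0.0375
gripper_force: 30.1
```

Call:
send_rows --deltas '[{"dx":4,"dy":-8,"dz":0,"rx":0,"ry":0,"rz":0},{"dx":13,"dy":-28,"dz":0,"rx":0,"ry":0,"rz":0},{"dx":26,"dy":-54,"dz":0,"rx":0,"ry":0,"rz":0},{"dx":40,"dy":-84,"dz":0,"rx":0,"ry":0,"rz":0},{"dx":54,"dy":-114,"dz":0,"rx":0,"ry":0,"rz":0}]'

```text
clock: 16.6
tcp_pos: [0.5592, 0.0311, 0.2087]
orientation: [-0.001, -3.141, 0.0]
contact_force: [-0.2, 0.1, -0.3]
grip_width: 0.0377
gripper_force: 30.1
```

Call:
send_rows --deltas '[{"dx":10,"dy":-30,"dz":0,"rx":0,"ry":0,"rz":0},{"dx":18,"dy":-62,"dz":0,"rx":0,"ry":0,"rz":0},{"dx":22,"dy":-94,"dz":0,"rx":0,"ry":0,"rz":0},{"dx":22,"dy":-126,"dz":0,"rx":0,"ry":0,"rz":0},{"dx":22,"dy":-152,"dz":0,"rx":0,"ry":0,"rz":0}]'

```text
clock: 17.02
tcp_pos: [0.5805, -0.123, 0.2085]
orientation: [-0.006, -3.141, 0.002]
contact_force: [0.5, -0.6, -1.7]
grip_width: 0.038
gripper_force: 30.1
```

Call:
send_rows --deltas '[{"dx":0,"dy":-15,"dz":0,"rx":0,"ry":0,"rz":0},{"dx":0,"dy":-24,"dz":0,"rx":0,"ry":0,"rz":0},{"dx":0,"dy":-24,"dz":0,"rx":0,"ry":0,"rz":0},{"dx":0,"dy":-24,"dz":0,"rx":0,"ry":0,"rz":0},{"dx":0,"dy":-24,"dz":0,"rx":0,"ry":0,"rz":0}]'

```text
clock: 17.43
tcp_pos: [0.5812, -0.1417, 0.2089]
orientation: [0.0, -3.141, -0.002]
contact_force: [0.5, 0.0, -0.6]
grip_width: 0.0377
gripper_force: 30.1
```

Call:
send_rows --deltas '[{"dx":1,"dy":-2,"dz":-12,"rx":0,"ry":0,"rz":0},{"dx":1,"dy":-2,"dz":-35,"rx":0,"ry":0,"rz":0},{"dx":1,"dy":-2,"dz":-60,"rx":0,"ry":0,"rz":0},{"dx":1,"dy":-2,"dz":-80,"rx":0,"ry":0,"rz":0},{"dx":1,"dy":-2,"dz":-89,"rx":0,"ry":0,"rz":0}]'

```text
clock: 17.85
tcp_pos: [0.5804, -0.1437, 0.1167]
orientation: [0.0, -3.137, -0.002]
contact_force: [-0.5, 1.5, -0.6]
grip_width: 0.0374
gripper_force: 30.1
```

Call:
send_rows --deltas '[{"dx":0,"dy":0,"dz":0,"rx":0,"ry":0,"rz":0},{"dx":0,"dy":0,"dz":-1,"rx":0,"ry":0,"rz":0},{"dx":0,"dy":0,"dz":-2,"rx":0,"ry":0,"rz":0},{"dx":0,"dy":0,"dz":-2,"rx":0,"ry":0,"rz":0}]'

```text
clock: 18.18
tcp_pos: [0.583, -0.1456, 0.1194]
orientation: [0.003, 3.14, -0.0]
contact_force: [0.4, 0.1, -0.9]
grip_width: 0.0379
gripper_force: 30.1
```

Call:
send_rows --deltas '[{"dx":0,"dy":0,"dz":-1,"rx":0,"ry":0,"rz":0},{"dx":0,"dy":0,"dz":-2,"rx":0,"ry":0,"rz":0},{"dx":0,"dy":0,"dz":-2,"rx":0,"ry":0,"rz":0}]'

```text
clock: 18.43
tcp_pos: [0.5823, -0.1456, 0.1166]
orientation: [0.003, 3.141, 0.0]
contact_force: [-0.5, -1.1, -0.4]
grip_width: 0.0377
gripper_force: 30.1
```

Call:
send_rows --deltas '[{"dx":0,"dy":0,"dz":-1,"rx":0,"ry":0,"rz":0},{"dx":0,"dy":0,"dz":-2,"rx":0,"ry":0,"rz":0},{"dx":0,"dy":0,"dz":-2,"rx":0,"ry":0,"rz":0}]'

```text
clock: 18.68
tcp_pos: [0.583, -0.1458, 0.1155]
orientation: [0.003, 3.14, 0.0]
contact_force: [-1.3, 0.1, 6.9]
grip_width: 0.0376
gripper_force: 31.1
```

Call:
send_rows --deltas '[{"dx":0,"dy":0,"dz":0,"rx":0,"ry":0,"rz":0},{"dx":0,"dy":0,"dz":0,"rx":0,"ry":0,"rz":0},{"dx":0,"dy":0,"dz":0,"rx":0,"ry":0,"rz":0},{"dx":0,"dy":0,"dz":0,"rx":0,"ry":0,"rz":0}]' --jaw 65

```text
clock: 19.02
tcp_pos: [0.582, -0.1456, 0.1141]
orientation: [-0.003, -3.141, -0.0]
contact_force: [-0.5, -0.4, 0.1]
grip_width: 0.0652
gripper_force: 0.0
```

Call:
send_rows --deltas '[{"dx":0,"dy":0,"dz":12,"rx":0,"ry":0,"rz":0},{"dx":0,"dy":0,"dz":35,"rx":0,"ry":0,"rz":0},{"dx":0,"dy":0,"dz":68,"rx":0,"ry":0,"rz":0},{"dx":0,"dy":0,"dz":100,"rx":0,"ry":0,"rz":0},{"dx":0,"dy":0,"dz":125,"rx":0,"ry":0,"rz":0}]'

```text
clock: 19.43
tcp_pos: [0.5825, -0.146, 0.2427]
orientation: [0.004, 3.139, -0.001]
contact_force: [0.5, 0.3, 1.0]
grip_width: 0.0652
gripper_force: 0.0
```

Call:
send_rows --deltas '[{"dx":-4,"dy":20,"dz":0,"rx":0,"ry":0,"rz":0},{"dx":-14,"dy":52,"dz":0,"rx":0,"ry":0,"rz":0},{"dx":-30,"dy":86,"dz":0,"rx":0,"ry":0,"rz":0},{"dx":-48,"dy":120,"dz":0,"rx":0,"ry":0,"rz":0},{"dx":-66,"dy":154,"dz":0,"rx":0,"ry":0,"rz":0}]'

```text
clock: 19.85
tcp_pos: [0.5153, 0.0096, 0.2401]
orientation: [0.004, 3.141, 0.0]
contact_force: [-0.1, 0.6, 0.3]
grip_width: 0.065
gripper_force: 0.0
```

Call:
send_rows --deltas '[{"dx":-20,"dy":32,"dz":0,"rx":0,"ry":0,"rz":0},{"dx":-42,"dy":66,"dz":0,"rx":0,"ry":0,"rz":0},{"dx":-62,"dy":98,"dz":0,"rx":0,"ry":0,"rz":0},{"dx":-80,"dy":128,"dz":0,"rx":0,"ry":0,"rz":0},{"dx":-88,"dy":144,"dz":0,"rx":0,"ry":0,"rz":0}]'

```text
clock: 20.27
tcp_pos: [0.4256, 0.1558, 0.2402]
orientation: [-0.004, 3.142, 0.002]
contact_force: [0.4, -0.6, -0.1]
grip_width: 0.0651
gripper_force: 0.0
```

Call:
send_rows --deltas '[{"dx":0,"dy":0,"dz":-8,"rx":0,"ry":0,"rz":0},{"dx":0,"dy":0,"dz":-28,"rx":0,"ry":0,"rz":0},{"dx":0,"dy":0,"dz":-52,"rx":0,"ry":0,"rz":0},{"dx":0,"dy":0,"dz":-72,"rx":0,"ry":0,"rz":0},{"dx":0,"dy":0,"dz":-80,"rx":0,"ry":0,"rz":0}]'

```text
clock: 20.68
tcp_pos: [0.4272, 0.151, 0.1575]
orientation: [-0.004, -3.139, 0.003]
contact_force: [-0.3, 0.4, -0.2]
grip_width: 0.0651
gripper_force: 0.0
```

Run:
```python
from h import *
o=r.get_obs(); print(o["tcp_pos"])
f=grab("side"); cv2.imwrite("pics/s5.png",cv2.resize(f["frame"][90:310,140:400],None,fx=2.5,fy=2.5))
```

```text
[0.42717639 0.15102499 0.15749119]
```

View pics/s5.png

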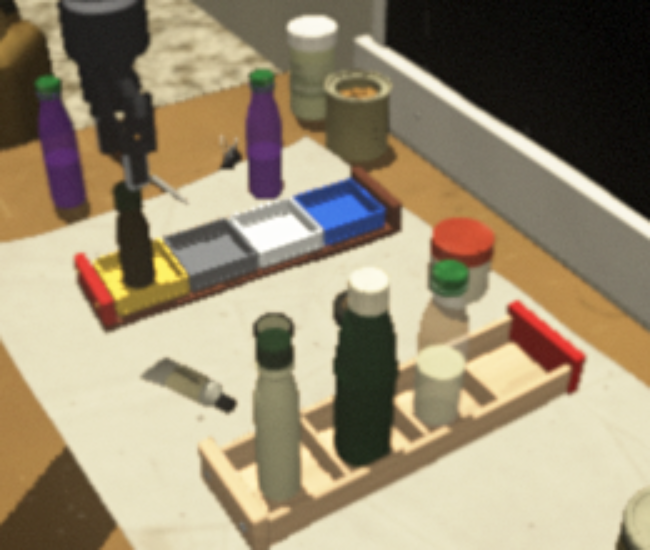

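All three stand upright in the caddy, and the clear bottle is second from red at (440,370). The gripper straddles the dark cap (127,190), so I take it.

Call:
send_rows --deltas '[{"dx":1,"dy":0,"dz":-18,"rx":0,"ry":0,"rz":0},{"dx":1,"dy":0,"dz":-38,"rx":0,"ry":0,"rz":0},{"dx":1,"dy":0,"dz":-60,"rx":0,"ry":0,"rz":0},{"dx":1,"dy":0,"dz":-76,"rx":0,"ry":0,"rz":0},{"dx":1,"dy":0,"dz":-85,"rx":0,"ry":0,"rz":0}]'

```text
clock: 21.15
tcp_pos: [0.4293, 0.152, 0.0737]
orientation: [-0.004, -3.141, 0.001]
contact_force: [-0.8, 0.6, -0.4]
grip_width: 0.065
gripper_force: 0.0
```

Call:
send_rows --deltas '[{"dx":0,"dy":0,"dz":0,"rx":0,"ry":0,"rz":0},{"dx":0,"dy":0,"dz":0,"rx":0,"ry":0,"rz":0},{"dx":0,"dy":0,"dz":0,"rx":0,"ry":0,"rz":0},{"dx":0,"dy":0,"dz":0,"rx":0,"ry":0,"rz":0},{"dx":0,"dy":0,"dz":0,"rx":0,"ry":0,"rz":0}]' --jaw 22 --newtons 30

```text
clock: 21.57
tcp_pos: [0.43, 0.1526, 0.0754]
orientation: [0.003, 3.14, 0.002]
contact_force: [-0.1, -0.9, 5.1]
grip_width: 0.0334
gripper_force: 30.0
```

Call:
send_rows --deltas '[{"dx":0,"dy":0,"dz":4,"rx":0,"ry":0,"rz":0},{"dx":0,"dy":0,"dz":15,"rx":0,"ry":0,"rz":0},{"dx":0,"dy":0,"dz":20,"rx":0,"ry":0,"rz":0},{"dx":0,"dy":0,"dz":20,"rx":0,"ry":0,"rz":0}]'

```text
clock: 21.9
tcp_pos: [0.4298, 0.1529, 0.0955]
orientation: [0.003, 3.14, 0.002]
contact_force: [0.3, -0.0, -0.9]
grip_width: 0.0333
gripper_force: 29.6
```

Call:
send_rows --deltas '[{"dx":0,"dy":0,"dz":12,"rx":0,"ry":0,"rz":0},{"dx":0,"dy":0,"dz":35,"rx":0,"ry":0,"rz":0},{"dx":0,"dy":0,"dz":60,"rx":0,"ry":0,"rz":0},{"dx":0,"dy":0,"dz":80,"rx":0,"ry":0,"rz":0}]'

```text
clock: 22.23
tcp_pos: [0.429, 0.1524, 0.1754]
orientation: [0.003, 3.142, 0.0]
contact_force: [0.7, -0.2, -1.0]
grip_width: 0.033
gripper_force: 29.6
```

Call:
send_rows --deltas '[{"dx":8,"dy":-7,"dz":0,"rx":0,"ry":0,"rz":0},{"dx":28,"dy":-24,"dz":0,"rx":0,"ry":0,"rz":0},{"dx":52,"dy":-45,"dz":0,"rx":0,"ry":0,"rz":0},{"dx":77,"dy":-67,"dz":0,"rx":0,"ry":0,"rz":0},{"dx":102,"dy":-89,"dz":0,"rx":0,"ry":0,"rz":0}]'

```text
clock: 22.65
tcp_pos: [0.5318, 0.0627, 0.1741]
orientation: [-0.001, -3.141, -0.0]
contact_force: [1.7, 0.5, -0.6]
grip_width: 0.0337
gripper_force: 29.7
```

Call:
send_rows --deltas '[{"dx":25,"dy":-22,"dz":0,"rx":0,"ry":0,"rz":0},{"dx":50,"dy":-43,"dz":0,"rx":0,"ry":0,"rz":0},{"dx":75,"dy":-65,"dz":0,"rx":0,"ry":0,"rz":0},{"dx":100,"dy":-87,"dz":0,"rx":0,"ry":0,"rz":0},{"dx":118,"dy":-108,"dz":0,"rx":0,"ry":0,"rz":0}]'

```text
clock: 23.07
tcp_pos: [0.6507, -0.0458, 0.1738]
orientation: [0.003, 3.141, -0.0]
contact_force: [0.8, 0.1, -0.5]
grip_width: 0.0331
gripper_force: 29.7
```

Call:
send_rows --deltas '[{"dx":8,"dy":-26,"dz":0,"rx":0,"ry":0,"rz":0},{"dx":11,"dy":-54,"dz":0,"rx":0,"ry":0,"rz":0},{"dx":11,"dy":-80,"dz":0,"rx":0,"ry":0,"rz":0},{"dx":11,"dy":-96,"dz":0,"rx":0,"ry":0,"rz":0},{"dx":11,"dy":-98,"dz":0,"rx":0,"ry":0,"rz":0}]'

```text
clock: 23.48
tcp_pos: [0.659, -0.1476, 0.174]
orientation: [-0.012, -3.141, 0.004]
contact_force: [-0.6, -0.5, -1.0]
grip_width: 0.0329
gripper_force: 29.6
```

Call:
send_rows --deltas '[{"dx":0,"dy":0,"dz":0,"rx":0,"ry":0,"rz":0},{"dx":0,"dy":0,"dz":0,"rx":0,"ry":0,"rz":0},{"dx":0,"dy":0,"dz":0,"rx":0,"ry":0,"rz":0}]'

```text
clock: 23.73
tcp_pos: [0.6603, -0.1398, 0.1741]
orientation: [0.002, -3.141, -0.003]
contact_force: [0.2, -0.2, -0.7]
grip_width: 0.0333
gripper_force: 29.6
```

Call:
send_rows --deltas '[{"dx":0,"dy":-1,"dz":-12,"rx":0,"ry":0,"rz":0},{"dx":0,"dy":-1,"dz":-38,"rx":0,"ry":0,"rz":0},{"dx":0,"dy":-1,"dz":-65,"rx":0,"ry":0,"rz":0},{"dx":0,"dy":-1,"dz":-86,"rx":0,"ry":0,"rz":0},{"dx":0,"dy":-1,"dz":-98,"rx":0,"ry":0,"rz":0}]'

```text
clock: 24.15
tcp_pos: [0.6583, -0.1417, 0.0727]
orientation: [-0.0, -3.137, -0.002]
contact_force: [-0.1, 1.2, -0.7]
grip_width: 0.0329
gripper_force: 29.6
```

Call:
send_rows --deltas '[{"dx":0,"dy":0,"dz":0,"rx":0,"ry":0,"rz":0},{"dx":0,"dy":0,"dz":-1,"rx":0,"ry":0,"rz":0},{"dx":0,"dy":0,"dz":-2,"rx":0,"ry":0,"rz":0},{"dx":0,"dy":0,"dz":-2,"rx":0,"ry":0,"rz":0}]'

```text
clock: 24.48
tcp_pos: [0.6611, -0.1437, 0.0757]
orientation: [0.003, 3.139, -0.0]
contact_force: [-0.7, 0.5, -0.2]
grip_width: 0.0331
gripper_force: 29.6
```

Call:
send_rows --deltas '[{"dx":0,"dy":0,"dz":-1,"rx":0,"ry":0,"rz":0},{"dx":0,"dy":0,"dz":-2,"rx":0,"ry":0,"rz":0},{"dx":0,"dy":0,"dz":-2,"rx":0,"ry":0,"rz":0}]'

```text
clock: 24.73
tcp_pos: [0.6603, -0.1436, 0.0727]
orientation: [0.003, 3.141, 0.0]
contact_force: [0.9, 0.2, -1.0]
grip_width: 0.0331
gripper_force: 29.6
```

Call:
send_rows --deltas '[{"dx":0,"dy":0,"dz":-1,"rx":0,"ry":0,"rz":0},{"dx":0,"dy":0,"dz":-2,"rx":0,"ry":0,"rz":0},{"dx":0,"dy":0,"dz":-2,"rx":0,"ry":0,"rz":0}]'

```text
clock: 24.98
tcp_pos: [0.6604, -0.1436, 0.0706]
orientation: [0.003, 3.141, 0.0]
contact_force: [-0.0, 0.0, 1.0]
grip_width: 0.0332
gripper_force: 29.8
```

Touching. I seat it 1 mm more, release, rise and look.

Call:
send_rows --deltas '[{"dx":0,"dy":0,"dz":-1,"rx":0,"ry":0,"rz":0},{"dx":0,"dy":0,"dz":-1,"rx":0,"ry":0,"rz":0}]'

```text
clock: 25.15
tcp_pos: [0.6608, -0.1436, 0.0705]
orientation: [0.003, 3.14, 0.0]
contact_force: [-1.3, 0.3, 7.2]
grip_width: 0.033
gripper_force: 30.5
```

Call:
send_rows --deltas '[{"dx":0,"dy":0,"dz":0,"rx":0,"ry":0,"rz":0},{"dx":0,"dy":0,"dz":0,"rx":0,"ry":0,"rz":0},{"dx":0,"dy":0,"dz":0,"rx":0,"ry":0,"rz":0},{"dx":0,"dy":0,"dz":0,"rx":0,"ry":0,"rz":0}]' --jaw 65

```text
clock: 25.48
tcp_pos: [0.6599, -0.1435, 0.069]
orientation: [-0.003, -3.141, -0.0]
contact_force: [0.2, 0.1, 1.0]
grip_width: 0.065
gripper_force: 0.0
```

Call:
send_rows --deltas '[{"dx":0,"dy":0,"dz":12,"rx":0,"ry":0,"rz":0},{"dx":0,"dy":0,"dz":35,"rx":0,"ry":0,"rz":0},{"dx":0,"dy":0,"dz":68,"rx":0,"ry":0,"rz":0},{"dx":0,"dy":0,"dz":100,"rx":0,"ry":0,"rz":0},{"dx":0,"dy":0,"dz":135,"rx":0,"ry":0,"rz":0}]'

```text
clock: 25.9
tcp_pos: [0.6595, -0.1436, 0.206]
orientation: [-0.003, -3.141, 0.0]
contact_force: [1.9, -1.1, -0.9]
grip_width: 0.0647
gripper_force: 0.0
```

Call:
send_rows --deltas '[{"dx":0,"dy":20,"dz":20,"rx":0,"ry":0,"rz":0},{"dx":0,"dy":50,"dz":30,"rx":0,"ry":0,"rz":0},{"dx":0,"dy":85,"dz":30,"rx":0,"ry":0,"rz":0},{"dx":0,"dy":120,"dz":30,"rx":0,"ry":0,"rz":0},{"dx":0,"dy":150,"dz":30,"rx":0,"ry":0,"rz":0}]'

```text
clock: 26.32
tcp_pos: [0.66, 0.0091, 0.2357]
orientation: [0.002, 3.14, 0.002]
contact_force: [-0.0, -0.1, -0.5]
grip_width: 0.0651
gripper_force: 0.0
```

Call:
send_rows --deltas '[{"dx":0,"dy":40,"dz":0,"rx":0,"ry":0,"rz":0},{"dx":0,"dy":80,"dz":0,"rx":0,"ry":0,"rz":0},{"dx":0,"dy":110,"dz":0,"rx":0,"ry":0,"rz":0},{"dx":0,"dy":110,"dz":0,"rx":0,"ry":0,"rz":0},{"dx":0,"dy":110,"dz":0,"rx":0,"ry":0,"rz":0}]'

```text
clock: 26.73
tcp_pos: [0.6597, 0.1197, 0.2348]
orientation: [-0.005, 3.142, 0.002]
contact_force: [-0.4, -0.4, 0.4]
grip_width: 0.0649
gripper_force: 0.0
```

Run:
```python
from h import *
f=grab("side"); g=grab("top")
a=cv2.resize(f["frame"][130:310,200:400],None,fx=2,fy=2); b=cv2.resize(g["frame"][110:290,250:400],None,fx=2,fy=2)
cv2.imwrite("pics/s6.png",np.hstack([a,b]))
P=cloud(g)[110:260,312:370]; z=P[...,2]
n,l,s,ce=cv2.connectedComponentsWithStats((z>.085).astype(np.uint8))
for i in range(1,n):
    m=l==i
    if m.sum()<10: continue
    zt=np.percentile(z[m],97); t=m&(z>zt-.008); print(zt.round(3),((P[t].min(0)+P[t].max(0))/2).round(3))
```

```text
0.13 [ 0.54  -0.035  0.57 ]
0.173 [ 0.502 -0.038  0.593]
0.197 [ 0.463 -0.04   0.604]
0.743 [0.396 0.036 0.74 ]
0.175 [ 0.423 -0.038  0.593]
```

View pics/s6.png

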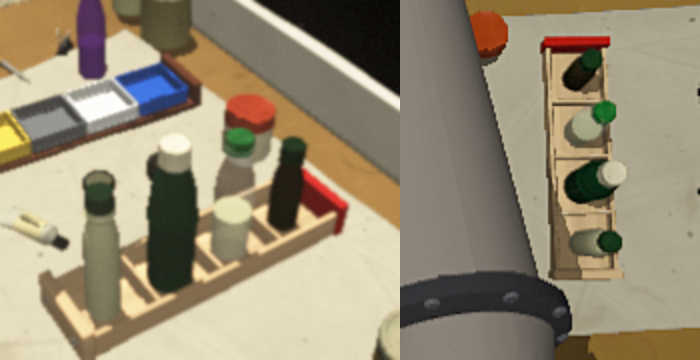

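All four bottles stand upright, one to a compartment and in the right order from the red end: dark, clear, green, milk. The arm is clear of them. Their top heights (0.130, 0.173, 0.197 and 0.175 m) match standing on the floors; the printed x and y were skewed by the arm in that view.

```bash
python3 -c "
from bench import r
print(r.hand_in())"
```

```text
the job is handed in; nothing more can be done
None
```

I moved all four bottles into the caddy in order from its red end (dark, clear, green, milk) and handed the job in at about 27 s; all stood upright in the last picture, but no verdict came back.

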